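# Show the jeweller which parts go on which stand

### The arm

A 6-joint arm with a two-finger parallel gripper is mounted at the origin on the work surface. World frame = base frame: x ahead of the robot, y to its left, z up, the work surface at z = 0. Lengths are in mm, angles in rad, forces in N, time in s.
With the tool pointing down it reaches from about 400 to 925 mm from the base axis. Payload 12.5 kg.
Tool frame: the origin (TCP) lies between the finger pads, 19 mm behind the fingertips; this is the grasp point; z points along the fingers, y is the line along which they close (so a half turn about z gives the same grasp; the last joint's range is limited). The gripper opens to 95 mm and grips with 3 to 60 N. Pads are 20 mm wide; open, the fingers measure 119 mm over their backs; the gripper's body (75 mm by 180 mm) begins 59 mm behind the grasp point.
Start: joints at [-1.262, 0.491, 1.559, -0, 1.092, -0.106], TCP at [251.903, -572.005, 233.461] pointing down, gripper open.
Joint ranges: [-3.1, 3.1], [-0.84, 2.19], [0.05, 2.79], [-1.13, 4.28], [0.06, 2.93], [-2.69, 2.69]. Speed limits (rad/s): [2.22, 2.22, 2.79, 3.14, 3.14, 3.14].

### API

Orientations are given as [roll, pitch, yaw] about the fixed x, y, z axes, in that order (R = Rz(yaw) Ry(pitch) Rx(roll)).
In Python, from cell import env gives the robot as it stands.
- The arm moves only by the tool drive_tool, never from a script. Its argument "deltas" is text: rows parted by semicolons, each of 4 numbers parted by spaces: the shift along the world's x, y, z normalised to -1 to 1, where 1 is 100 mm, then the turn about the world's z normalised to -1 to 1, where 1 is 180 degrees. A call has 1 to 10 rows; each row shifts and turns the commanded pose from where the row before left it; what a row does not reach is not made up. A row lasts 1/12 s, in which the tool goes at most 41.7 mm and 7.16 degrees, less where a joint would pass 70% of its speed; a pose out of reach is approached as far as the arm can. A call with a number of a shift or a turn outside -1 to 1 is refused whole. A call with a gripper value outside its range is refused whole. "gripper" is the closure, from 0 (fully open) to 1 (shut), set as the call begins (left out, the last holds). The fingers move at their own pace and stop on an object; the grip force is fixed at half the most. Time passes only in rows, so rows that do not move let the fingers close. It gives the time, the measured TCP pose, the force, the opening and the grip force at its end, in the units of the state.
- env.state(): the state, without advancing time (a new reading comes with each control period).
- env.read_camera(name): name is "side" or "top" or "wrist"; returns (picture, depth): 480x640x3 uint8, red, green, blue; 480x640 float32, mm along the optical axis (not along the pixel's ray), 0 where there is no reading.
- env.camera_params(name): a dict with "mtx" (3x3 intrinsics, pixels), "camera_from_world" (4x4, takes a point from world to camera coordinates); the wrist camera has in their place "mount" (4x4, takes a point from camera to tool coordinates, whose origin is the TCP and whose axes are the flange's). Camera axes: x right, y down, z forward; pixel columns grow to the right and rows downward; lengths in mm; the calibration is good to about 2 mm. A picture is of the moment at which its call begins: read the wrist's pose just before it. camera_params takes no time and is no camera call.
- env.job_done(): hands the job in; it is judged then, once.
The state is a dict: "t": time; "joints": joint angles; "qvel": joint speeds; "tau": joint torques, N m; "eef_pos": TCP position; "tcp_rot": TCP orientation; "ft_force": force on the tool from outside, world axes, zero at the start; "moment": the same for the moment, N m; "opening": opening from 0.0 (shut) to 1.0 (fully open); "grip_force": force on a finger pad.
Only numpy, scipy, OpenCV 4.12 (cv2) and the standard library are available. Lean on these libraries where they do the work, as an engineer would, in place of code of your own. Each camera call takes 0.05 s, during which the arm holds its last target. There are 200 camera calls.

### The job

Show the jeweller, by pointing only, what to display next: point down at the large brass hoop in the sorting tray, then at the brass cone in the tray, then at the top of the taller of the two wooden ring stands. Each time bring the fingertips just above the thing, a few centimetres at most and without touching it, stay there for two seconds, and then lift the hand well clear before going on or finishing. Touch and move nothing at all, and do not dip towards any of the other pieces.

Things in the scene. Friction and masses are not known exactly. Their poses are not given: they have to be found in the camera images.
- tray: Fixed wooden sorting tray, open on top, 190 (its x) by 280 (its y) by 34 mm high, walls and dividers 6 mm thick, floor 6 mm thick and lined in grey felt, 2 rows (along x) by 3 columns (along y) of equal square compartments about 86 mm wide inside. Origin: centre of the underside. Each piece lies in a compartment of its own, one compartment is empty; which piece is where varies.
- large_hoop_top (a point): Large flat brass hoop lying in a tray compartment, 48 mm across outside, hole 34 mm, 8 mm thick, 30 g, loose. This point: centre of the hoop, level with its upper face, z up.
- cone_top (a point): Solid brass cone standing point up in a tray compartment, 36 mm across at the foot, 34 mm tall, blunt tip 8 mm across, 70 g, loose. This point: centre of its tip, z up.
- tall_stand_top (a point): The taller of the two dark wooden ring stands that stand on the table, one beyond each end of the tray: a round foot 54 mm across and a slender tapering post, 85 mm tall, 14 mm across at the top, about 150 g, loose. This point: centre of its top, z up.
- short_stand_top (a point): The shorter ring stand, not to be pointed at: same foot, only 45 mm tall, loose. This point: centre of its top.
- small_hoop_top (a point): Small brass hoop, not to be pointed at: 28 mm across, hole 16 mm, 8 mm thick, lying in the tray, loose. This point: centre, level with its upper face.
- tube_top (a point): Straight brass cylinder, not to be pointed at: 16 mm across, 26 mm tall, standing in the tray, loose. This point: centre of its top.
- dome_top (a point): Low brass dome, not to be pointed at: 32 mm across, 14 mm high, lying in the tray, loose. This point: its crown.
- large_hoop: The same thing as large_hoop_top; origin at the centre of its underside, z up.
- small_hoop: The same thing as small_hoop_top; origin at the centre of its underside, z up.
- cone: The same thing as cone_top; origin at the centre of its underside, z up.
- tube: The same thing as tube_top; origin at the centre of its underside, z up.
- dome: The same thing as dome_top; origin at the centre of its underside, z up.
- tall_stand: The same thing as tall_stand_top; origin at the centre of its underside, z up.
- short_stand: The same thing as short_stand_top; origin at the centre of its underside, z up.

How it is judged:
By the outcome, as a careful person would: the job done as asked, in the order asked, and still so for the second after the job is handed in, with the robot touching nothing.
It also fails if it takes over 54 s, if anything falls off the work surface, if the arm or the gripper's body presses on something with over 40 N, if the wrist force passes 120 N, or if a joint passes its speed limit or range.

## Working session

There is one attempt and no reset: what is moved stays moved. The work goes in short steps, Python scripts to look and compute and a tool call to move; the robot and the scene stay as the last step left them, time stands still between calls to the robot, and variables do not carry over. Pictures are saved under pics/ and viewed, at most 10 in all, crops included, and the job is handed in when it is done.

Besides the shell and the picture viewer there is one more tool, called in YAML: its name, and indented under it one key for each argument. drive_tool: Moves the arm, as the interface text tells. Its arguments: {"type":"object","properties":{"deltas":{"type":"string"},"gripper":{"type":"number"}},"required":["deltas"]}

```bash
mkdir -p pics; python3 - <<'E'
from cell import env
import cv2,numpy as np
for n in("top","side"):
    p,d=env.read_camera(n); np.savez(f"{n}.npz",p=p,d=d); cv2.imwrite(f"pics/{n}1.png",p[:,:,::-1])
    c=env.camera_params(n); print(n,np.round(c["mtx"],1).tolist(),np.round(c["camera_from_world"],3).tolist())
print(env.state())
E
```

```text
top [[479.2, 0.0, 322.9], [0.0, 479.2, 238.3], [0.0, 0.0, 1.0]] [[-0.011, -1.0, 0.001, 52.927], [-0.997, 0.011, -0.079, 557.677], [0.079, -0.002, -0.997, 888.892], [0.0, 0.0, 0.0, 1.0]]
side [[595.5, 0.0, 325.9], [0.0, 595.5, 249.3], [0.0, 0.0, 1.0]] [[-0.996, -0.085, -0.013, 561.647], [-0.055, 0.748, -0.661, 59.594], [0.066, -0.658, -0.75, 941.565], [0.0, 0.0, 0.0, 1.0]]
{'t': 0.1, 'joints': array([-1.26159675e+00,  4.91451110e-01,  1.55937022e+00,  4.29679359e-05,
        1.09167651e+00, -1.05601957e-01]), 'qvel': array([ 7.45740974e-04, -1.66500036e-03, -9.81731186e-05,  2.77862234e-04,
        1.02273603e-03, -5.40003445e-04]), 'tau': array([ 4.30830085e-03, -6.13621616e+01, -2.58606327e+01,  6.94239722e-02,
        4.69751470e-02, -5.92955325e-05]), 'eef_pos': array([ 251.85297983, -571.8105543 ,  232.95639888]), 'tcp_rot': array([-3.14069653e+00, -1.33310830e-04,  4.14781648e-01]), 'ft_force': array([-0.5189734 , -1.28729547, -0.44325015]), 'moment': array([0.0532506 , 0.0136087 , 0.02159481]), 'grip_force': 0.0, 'opening': 0.9994644981278485}
```

View pics/top1.png

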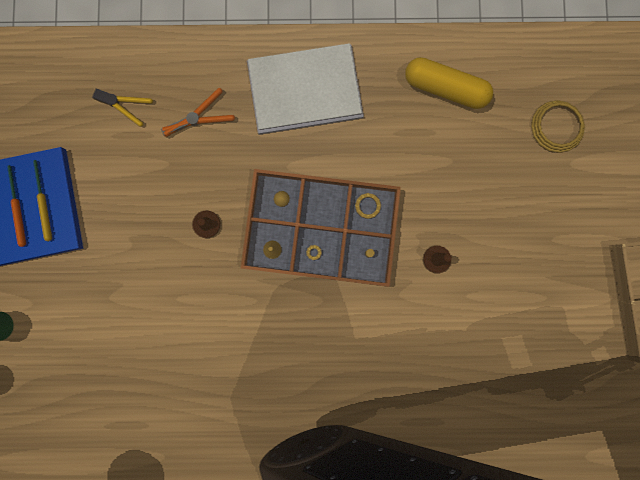

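View pics/side1.png

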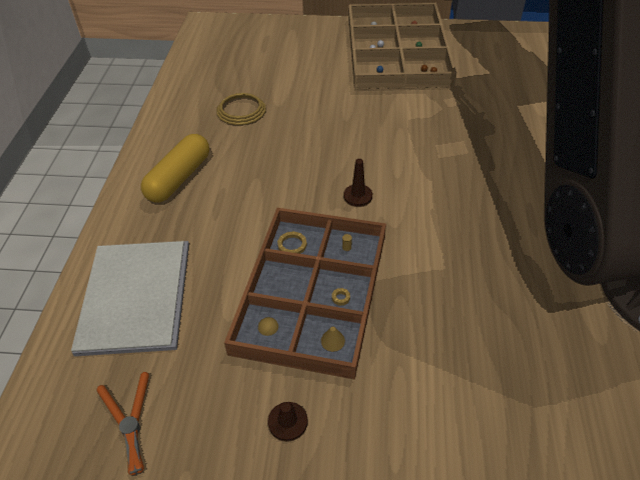

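The top view shows the large hoop at (368,206), the cone at (273,249) and the tall stand at (437,260). The side view shows the same three at (292,242), tip (332,328) and top (359,160). The tall stand is the one next to the hoop's end of the tray. Next I'll measure them by depth and by triangulating the two views.

```bash
cat > h.py <<'E'
from cell import env
import cv2,numpy as np
def world(n):
    f=np.load(f"{n}.npz"); c=env.camera_params(n); d=f["d"]; K=c["mtx"]; T=np.linalg.inv(c["camera_from_world"])
    v,u=np.mgrid[:480,:640]
    P=np.stack([(u-K[0,2])/K[0,0]*d,(v-K[1,2])/K[1,1]*d,d],-1)
    return f["p"],P@T[:3,:3].T+T[:3,3]
def tri(a,b):
    P=[]
    for n in("top","side"):
        c=env.camera_params(n); P.append(c["mtx"]@c["camera_from_world"][:3])
    X=cv2.triangulatePoints(P[0],P[1],np.float64(a).reshape(2,1),np.float64(b).reshape(2,1))[:,0]; return X[:3]/X[3]
E
python3 - <<'E'
from h import *
np.set_printoptions(precision=1,suppress=True)
boxes={"hoop":((368,206,18),(292,242,19)),"cone":((273,249,14),(333,336,18)),"tall":((437,260,18),(359,180,28)),"short":((207,224,18),(288,420,24)),"tube":((370,253,10),(347,242,12)),"dome":((282,199,12),(268,326,14))}
for k,bs in boxes.items():
    px=[]
    for n,(u,v,r) in zip(("top","side"),bs):
        p,W=world(n); s=np.s_[v-r:v+r+1,u-r:u+r+1]
        hsv=cv2.cvtColor(p,cv2.COLOR_RGB2HSV)[s]; w=W[s]
        if k in("tall","short"): m=(hsv[...,2]<90)&(w[...,2]>-20)
        else: m=(hsv[...,1]>90)&(hsv[...,0]>15)&(hsv[...,0]<35)&(hsv[...,2]>70)
        q=w[m]; zt=np.percentile(q[:,2],98); top=m&(w[...,2]>zt-5)
        ys,xs=np.nonzero(m if k=="hoop" else top); c=(u-r+(xs.min()+xs.max())/2,v-r+(ys.min()+ys.max())/2) if k=="hoop" else (u-r+xs.mean(),v-r+ys.mean()); px.append(c)
        print(k,n,m.sum(),"ztop",round(zt,1),"px",np.array(c),"topXYZ",w[top].mean(0),"mid",(q.min(0)+q.max(0))/2,"ext",np.ptp(q,axis=0))
    print("   tri",tri(*px))
p,W=world("side"); print("table z",W[200:210,230:250].reshape(-1,3).mean(0))
E
```

```text
hoop top 275 ztop 17.1 px [367.5 205.5] topXYZ [620.6 -38.1  18.6] mid [566.8  -8.3 466.1] ext [161.3 113.9 928.3]
hoop side 295 ztop 15.2 px [292. 242.] topXYZ [624.7 -40.   12.4] mid [624.6 -44.7   9.2] ext [47.4 58.8 15. ]
   tri [623.3 -40.3  11.2]
cone top 252 ztop 39.6 px [269.9 248.7] topXYZ [537.4 143.2  60.1] mid [520.7 105.2 468.4] ext [ 69.1 113.1 923.7]
cone side 420 ztop 38.7 px [332.2 330.7] topXYZ [539.3 175.8  79.8] mid [529.6 380.4 378.8] ext [ 57.7 484.8 748.3]
   tri [540.7 146.2  33.7]
tall top 631 ztop 85.5 px [446.5 257.4] topXYZ [ 516.1 -163.8  113.5] mid [514.5 -80.8 463.6] ext [ 56.8 259.  933.1]
tall side 801 ztop 83.2 px [358.6 163.4] topXYZ [ 519.4 -124.1  121. ] mid [520.2 178.1 373.9] ext [ 52.8 889.5 758.1]
   tri [ 519.3 -173.1   76.4]
short top 644 ztop 46.1 px [201.6 222.3] topXYZ [579.3 250.  136.1] mid [552.1 174.9 462.6] ext [132.1 252.6 935.3]
short side 1281 ztop 44.0 px [285.5 408.6] topXYZ [590.2 284.   60.6] mid [560.  432.7 374.7] ext [118.5 380.3 756.5]
   tri [591.4 273.5  37.8]
tube top 60 ztop 34.4 px [369.5 252.5] topXYZ [529.8 -40.4  31.8] mid [529.8 -42.5  19.6] ext [13.3 19.1 34.5]
tube side 125 ztop 32.2 px [346.5 238. ] topXYZ [531.6 -17.1  54.3] mid [520.4 276.  378.2] ext [ 39.4 693.6 749.5]
   tri [531.7 -40.8  28. ]
dome top 192 ztop 21.4 px [280.5 197.7] topXYZ [637.8 127.3  18.5] mid [637.8 126.2  13.5] ext [29.8 28.5 18.3]
dome side 290 ztop 19.5 px [266.7 323.5] topXYZ [638.7 137.4  28. ] mid [577.9 368.  378.1] ext [154.3 509.7 749.6]
   tri [640.3 127.8  13.6]
table z [ 732.8 -136.3   -1.7]
```

Pixels with no depth reading are spoiling the means, so I'll drop them and use medians.

```bash
python3 - <<'E'
from h import *
np.set_printoptions(precision=1,suppress=True)
B={"hoop":((368,206,18),(292,242,19),14),"cone":((273,249,14),(333,336,18),40),"tall":((437,260,18),(359,180,28),85)}
for k,(a,b,h) in B.items():
    px=[]
    for n,(u,v,r) in zip(("top","side"),(a,b)):
        p,W=world(n); s=np.s_[v-r:v+r+1,u-r:u+r+1]; w=W[s]; hsv=cv2.cvtColor(p,cv2.COLOR_RGB2HSV)[s]
        ok=(w[...,2]<120)
        col=hsv[...,2]<90 if k=="tall" else (hsv[...,1]>90)&(hsv[...,0]>15)&(hsv[...,0]<35)
        m=ok&col&(w[...,2]>h-5); ys,xs=np.nonzero(m); px.append((u-r+np.median(xs),v-r+np.median(ys)))
        q=w[m]; print(k,n,len(q),px[-1],"median",np.median(q,0),"mid",(q.min(0)+q.max(0))/2,"ext",np.ptp(q,axis=0))
    print("  tri",tri(*px))
E
```

```text
hoop top 248 (np.float64(367.0), np.float64(205.0)) median [622.4 -39.7  13.5] mid [621.6 -40.3  13.8] ext [49.1 48.6  9.3]
hoop side 269 (np.float64(292.0), np.float64(241.0)) median [624.6 -42.6  12. ] mid [625.  -39.7  12.8] ext [46.7 48.8  7.7]
  tri [623.2 -39.   15.3]
cone top 39 (np.float64(270.0), np.float64(249.0)) median [538.3 145.4  37.8] mid [538.3 145.8  38.3] ext [11.4 11.3  6.2]
cone side 37 (np.float64(332.0), np.float64(330.0)) median [541.6 147.   37.7] mid [541.9 147.6  37.5] ext [11.6 11.2  4.6]
  tri [540.6 145.9  34.9]
tall top 56 (np.float64(447.0), np.float64(257.0)) median [ 517.7 -171.7   83.8] mid [ 517.  -171.5   84.1] ext [12.6 12.2  7.2]
tall side 44 (np.float64(358.5), np.float64(162.0)) median [ 520.7 -169.9   82.6] mid [ 520.8 -169.9   82.6] ext [12.1 15.8  5.1]
  tri [ 519.7 -173.3   79.3]
```

Both views agree to within about 3 mm, and the heights match the text. The tops are: hoop (623,-40,14), cone (540,146,40), tall stand (519,-171.5,84.5). I'll close the fingers into a pointer and travel high.

drive_tool:
  deltas: "0.2 0.28 0 0;0.2 0.28 0 0;0.2 0.28 0 0;0.2 0.28 0 0;0.2 0.28 0 0;0.2 0.28 0 0;0.2 0.28 0 0;0.2 0.28 0 0;0.2 0.28 0 0;0.2 0.28 0 0"
  gripper: 1

```text
t: 0.93
eef_pos: [452.6, -290.4, 233.3]
tcp_rot: [-3.141, 0.0, 0.415]
ft_force: [0.2, -0.5, -0.0]
opening: 0.357
grip_force: 0.0
```

drive_tool:
  deltas: "0.2 0.28 0 0;0.2 0.28 0 0;0.2 0.28 0 0;0.2 0.28 0 0;0.2 0.28 0 0;0.2 0.28 0 0;0.2 0.28 0 0;0.1 0.28 0 0;0.1 0.15 0 0;0 0 0 0"

```text
t: 1.77
eef_pos: [613.0, -50.1, 232.9]
tcp_rot: [-3.141, 0.0, 0.418]
ft_force: [0.2, -0.2, -0.8]
opening: 0.005
grip_force: 0.0
```

drive_tool:
  deltas: "0 0 0 0;0 0 0 0;0 0 0 0;0 0 0 0"

```text
t: 2.1
eef_pos: [611.5, -54.0, 233.5]
tcp_rot: [3.141, 0.0, 0.413]
ft_force: [0.2, 0.6, -0.0]
opening: 0.003
grip_force: 0.0
```

drive_tool:
  deltas: "0.11 0.14 0 0;0 0 0 0;0 0 0 0;0 0 0 0"

```text
t: 2.43
eef_pos: [622.5, -39.6, 233.4]
tcp_rot: [3.142, 0.0, 0.415]
ft_force: [-0.2, -1.0, 1.2]
opening: 0.007
grip_force: 0.0
```

```bash
cat > w.py <<'E'
from h import *
from scipy.spatial.transform import Rotation as R
np.set_printoptions(precision=1,suppress=True)
def look(name,pts):
    s=env.state(); p,d=env.read_camera("wrist"); c=env.camera_params("wrist"); K=c["mtx"]
    T=np.eye(4); T[:3,:3]=R.from_euler("xyz",s["tcp_rot"]).as_matrix(); T[:3,3]=s["eef_pos"]; T=T@c["mount"]
    v,u=np.mgrid[:480,:640]; W=np.stack([(u-K[0,2])/K[0,0]*d,(v-K[1,2])/K[1,1]*d,d],-1)@T[:3,:3].T+T[:3,3]
    hsv=cv2.cvtColor(p,cv2.COLOR_RGB2HSV); im=p[:,:,::-1].copy()
    for x in pts:
        q=np.linalg.inv(T)@np.r_[x,1]; q=K@q[:3]; q=(q[:2]/q[2]).astype(int); cv2.drawMarker(im,tuple(map(int,q)),(0,0,255))
        dark=x[2]>60; col=hsv[...,2]<90 if dark else (hsv[...,1]>90)&(hsv[...,0]>15)&(hsv[...,0]<35)
        m=col&(d>0)&(np.hypot(W[...,0]-x[0],W[...,1]-x[1])<32)&(abs(W[...,2]-x[2])<6)
        w=W[m]; print(x,"px",q,len(w), (np.median(w,0),(w.min(0)+w.max(0))/2,np.ptp(w,axis=0)) if len(w) else "")
    cv2.imwrite(f"pics/{name}.png",im); print(s["t"],s["eef_pos"])
E
python3 -c "
from w import *
look('w1',[[623,-40,14],[540,146,40],[519,-171.5,84.5]])"
```

```text
[623, -40, 14] px [312 213] 784 (array([624.3, -41.3,  13.6]), array([624.1, -41.4,  12. ]), array([48.2, 48.4,  7.9]))
[540, 146, 40] px [111 219] 114 (array([542.4, 142.5,  38.3]), array([541.8, 143.8,  37.4]), array([11.7, 11.9,  6.7]))
[519, -171.5, 84.5] px [391 372] 0 
2.4333 [622.5 -39.6 233.4]
```

View pics/w1.png

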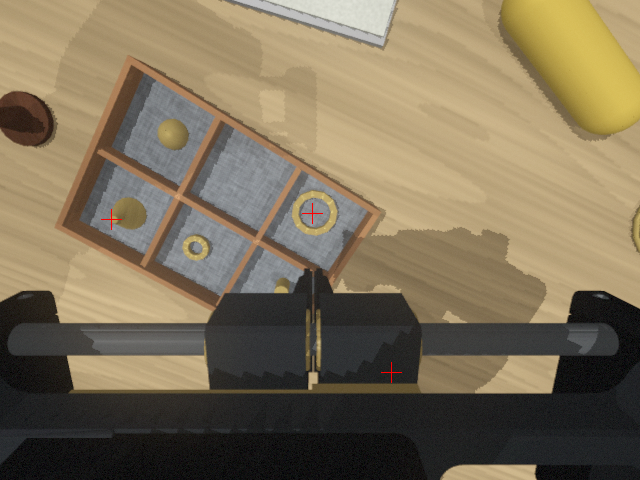

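The wrist picture shows the hoop at (314,212) and the cone tip near (113,218). Both confirm the estimates, with the hoop at (624,-41). Now I'll go straight down.

drive_tool:
  deltas: "0.01 -0.01 -0.2 0;0 0 -0.2 0;0 0 -0.2 0;0 0 -0.2 0;0 0 -0.2 0;0 0 -0.2 0;0 0 -0.2 0;0 0 -0.2 0;0 0 -0.1 0;0 0 0 0"

```text
t: 3.32
eef_pos: [622.8, -40.3, 61.5]
tcp_rot: [-3.14, 0.003, 0.414]
ft_force: [0.6, 0.0, -0.7]
opening: 0.0
grip_force: 0.0
```

drive_tool:
  deltas: "0 0 0 0;0 0 0 0;0 0 0 0"

```text
t: 3.57
eef_pos: [624.4, -40.2, 64.8]
tcp_rot: [3.14, -0.002, 0.415]
ft_force: [-0.2, 0.7, 0.7]
opening: 0.003
grip_force: 0.0
```

drive_tool:
  deltas: "0 0 -0.07 0;0 0 -0.06 0;0 0 0 0;0 0 0 0;0 0 0 0;0 0 0 0;0 0 0 0;0 0 0 0;0 0 0 0;0 0 0 0"

```text
t: 4.4
eef_pos: [623.9, -40.0, 50.5]
tcp_rot: [3.141, -0.0, 0.415]
ft_force: [-0.2, -0.0, -0.1]
opening: 0.006
grip_force: 0.0
```

drive_tool:
  deltas: "0 0 0 0;0 0 0 0;0 0 0 0;0 0 0 0;0 0 0 0;0 0 0 0;0 0 0 0;0 0 0 0;0 0 0 0;0 0 0 0"

```text
t: 5.23
eef_pos: [623.9, -40.0, 50.5]
tcp_rot: [3.141, -0.0, 0.415]
ft_force: [-0.2, 0.4, -0.7]
opening: 0.008
grip_force: 0.0
```

drive_tool:
  deltas: "0 0 0 0;0 0 0 0;0 0 0 0;0 0 0 0;0 0 0 0;0 0 0 0;0 0 0 0;0 0 0 0;0 0 0 0;0 0 0 0"

```text
t: 6.07
eef_pos: [623.9, -40.0, 50.5]
tcp_rot: [3.142, 0.0, 0.415]
ft_force: [-0.5, -0.2, -0.1]
opening: 0.006
grip_force: 0.0
```

drive_tool:
  deltas: "0 0 0.2 0;0 0 0.2 0;0 0 0.2 0;0 0 0.2 0;0 0 0.2 0;0 0 0.2 0;0 0 0.2 0;0 0 0.2 0;0 0 0.2 0;0 0 0 0"

```text
t: 6.9
eef_pos: [625.1, -40.2, 234.4]
tcp_rot: [3.138, -0.005, 0.415]
ft_force: [-0.1, -0.1, 0.1]
opening: 0.001
grip_force: 0.0
```

drive_tool:
  deltas: "-0.1 0.25 0 0;-0.1 0.25 0 0;-0.1 0.25 0 0;-0.1 0.25 0 0;-0.1 0.25 0 0;-0.1 0.2 0 0;-0.1 0.2 0 0;-0.1 0.2 0 0;0 0 0 0;0 0 0 0"

```text
t: 7.73
eef_pos: [543.5, 145.6, 230.1]
tcp_rot: [3.142, 0.0, 0.417]
ft_force: [-0.2, -0.2, -0.6]
opening: 0.003
grip_force: 0.0
```

drive_tool:
  deltas: "0 0 0 0;0 0 0 0;0 0 0 0"

```text
t: 7.98
eef_pos: [544.3, 144.2, 230.3]
tcp_rot: [3.141, 0.0, 0.414]
ft_force: [0.1, 0.3, -0.2]
opening: 0.001
grip_force: 0.0
```

drive_tool:
  deltas: "-0.03 0.01 0 0;0 0 -0.2 0;0 0 -0.2 0;0 0 -0.2 0;0 0 -0.2 0;0 0 -0.2 0;0 0 -0.2 0;0 0 -0.1 0;0 0 0 0;0 0 0 0"

```text
t: 8.82
eef_pos: [541.0, 145.8, 100.6]
tcp_rot: [-3.142, 0.0, 0.414]
ft_force: [0.5, -0.5, 0.1]
opening: 0.004
grip_force: 0.0
```

```bash
python3 -c "
from w import *
look('w2',[[540.5,145.5,40]])"
```

```text
[540.5, 145.5, 40] px [312 262] 286 (array([542.2, 145.1,  38.1]), array([541.5, 144.4,  37.7]), array([13.8, 12.9,  7.3]))
8.8167 [541.  145.8 100.6]
```

Cone confirmed at (541,145). I'll go down 22 mm more, which puts the tips about 20 mm above it.

drive_tool:
  deltas: "0 0 -0.11 0;0 0 -0.11 0;0 0 0 0;0 0 0 0;0 0 0 0;0 0 0 0;0 0 0 0;0 0 0 0;0 0 0 0;0 0 0 0"

```text
t: 9.7
eef_pos: [540.9, 146.0, 78.6]
tcp_rot: [3.141, -0.0, 0.415]
ft_force: [-1.2, -0.6, -0.3]
opening: 0.002
grip_force: 0.0
```

drive_tool:
  deltas: "0 0 0 0;0 0 0 0;0 0 0 0;0 0 0 0;0 0 0 0;0 0 0 0;0 0 0 0;0 0 0 0;0 0 0 0;0 0 0 0"

```text
t: 10.53
eef_pos: [540.9, 146.0, 78.5]
tcp_rot: [3.141, -0.0, 0.415]
ft_force: [-0.2, 0.7, -0.3]
opening: 0.001
grip_force: 0.0
```

drive_tool:
  deltas: "0 0 0 0;0 0 0 0;0 0 0 0;0 0 0 0;0 0 0 0;0 0 0 0;0 0 0 0;0 0 0 0;0 0 0 0;0 0 0 0"

```text
t: 11.37
eef_pos: [540.9, 146.0, 78.4]
tcp_rot: [3.141, 0.0, 0.415]
ft_force: [-0.2, 1.8, 0.6]
opening: 0.005
grip_force: 0.0
```

drive_tool:
  deltas: "0 0 0.2 0;0 0 0.2 0;0 0 0.2 0;0 0 0.2 0;0 0 0.2 0;0 0 0.2 0;0 0 0.2 0;0 0 0.2 0;0 0 0 0;0 0 0 0"

```text
t: 12.2
eef_pos: [541.0, 146.0, 239.1]
tcp_rot: [3.141, -0.002, 0.415]
ft_force: [0.5, 0.3, -0.4]
opening: 0.004
grip_force: 0.0
```

drive_tool:
  deltas: "0 -0.3 0 0;0 -0.3 0 0;0 -0.3 0 0;0 -0.3 0 0;0 -0.3 0 0;-0.05 -0.3 0 0;-0.05 -0.3 0 0;-0.05 -0.3 0 0;-0.05 -0.3 0 0;-0.02 -0.3 0 0"

```text
t: 13.03
eef_pos: [517.7, -155.2, 237.2]
tcp_rot: [-3.14, 0.002, 0.415]
ft_force: [-0.5, -0.2, 0.7]
opening: 0.007
grip_force: 0.0
```

drive_tool:
  deltas: "0 -0.15 0 0;0 0 0 0;0 0 0 0;0 0 0 0"

```text
t: 13.37
eef_pos: [518.6, -168.2, 237.7]
tcp_rot: [-3.14, 0.001, 0.415]
ft_force: [0.3, 0.3, 0.7]
opening: 0.004
grip_force: 0.0
```

```bash
python3 -c "
from w import *
look('w3',[[519,-171.5,84.5],[623.5,-40.5,14]])"
```

```text
[519, -171.5, 84.5] px [315 228] 36 (array([ 524.4, -171.3,   81.8]), array([ 520. , -172.5,   82.1]), array([11.9, 12.1,  7.1]))
[623.5, -40.5, 14] px [236  64] 1139 (array([624.9, -40.6,  13.6]), array([623.5, -41.7,  12.1]), array([48.8, 49.3,  8. ]))
13.3667 [ 518.6 -168.2  237.7]
```

View pics/w3.png

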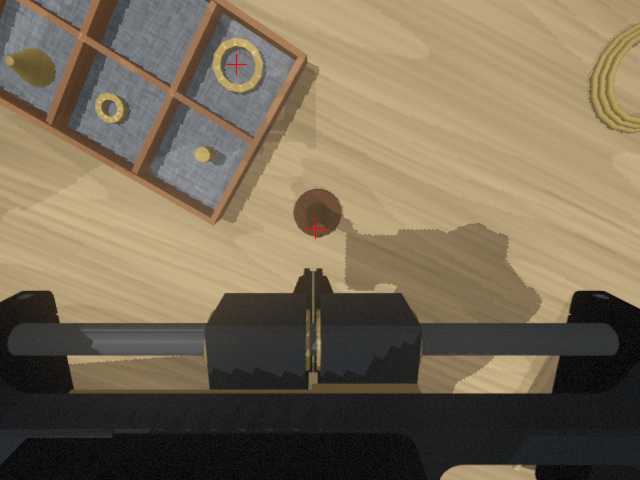

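The wrist picture shows the stand at about (317,215), with its top near (315,228). That puts the top at (520,-172,84). Going down now.

drive_tool:
  deltas: "0.01 -0.04 0 0;0 0 -0.2 0;0 0 -0.2 0;0 0 -0.2 0;0 0 -0.2 0;0 0 -0.15 0;0 0 0 0;0 0 0 0;0 0 0 0;0 0 0 0"

```text
t: 14.25
eef_pos: [520.4, -173.0, 144.6]
tcp_rot: [3.14, -0.001, 0.415]
ft_force: [-0.4, -1.0, -0.2]
opening: 0.004
grip_force: 0.0
```

drive_tool:
  deltas: "0 0.01 -0.1 0;0 0 -0.11 0;0 0 0 0;0 0 0 0;0 0 0 0;0 0 0 0;0 0 0 0;0 0 0 0;0 0 0 0;0 0 0 0"

```text
t: 15.08
eef_pos: [520.0, -172.0, 122.6]
tcp_rot: [3.141, -0.0, 0.415]
ft_force: [-0.6, -0.3, -0.1]
opening: 0.004
grip_force: 0.0
```

drive_tool:
  deltas: "0 0 0 0;0 0 0 0;0 0 0 0;0 0 0 0;0 0 0 0;0 0 0 0;0 0 0 0;0 0 0 0;0 0 0 0;0 0 0 0"

```text
t: 15.92
eef_pos: [519.9, -172.0, 122.4]
tcp_rot: [3.142, 0.0, 0.415]
ft_force: [0.3, 0.1, -0.7]
opening: 0.006
grip_force: 0.0
```

drive_tool:
  deltas: "0 0 0 0;0 0 0 0;0 0 0 0;0 0 0 0;0 0 0 0;0 0 0 0;0 0 0 0;0 0 0 0;0 0 0 0;0 0 0 0"

```text
t: 16.75
eef_pos: [519.9, -172.0, 122.5]
tcp_rot: [3.142, 0.0, 0.415]
ft_force: [-0.7, -0.6, 1.1]
opening: 0.007
grip_force: 0.0
```

drive_tool:
  deltas: "0 0 0.2 0;0 0 0.2 0;0 0 0.2 0;0 0 0.2 0;0 0 0.2 0;0 0 0.2 0;0 0 0.2 0;0 0 0.1 0;0 0 0 0;0 0 0 0"

```text
t: 17.58
eef_pos: [519.7, -171.9, 272.0]
tcp_rot: [3.141, -0.0, 0.415]
ft_force: [0.5, 0.1, -1.3]
opening: 0.006
grip_force: 0.0
```

drive_tool:
  deltas: "0 0 0 0;0 0 0 0;0 0 0 0;0 0 0 0;0 0 0 0;0 0 0 0"

```text
t: 18.08
eef_pos: [519.9, -172.0, 272.2]
tcp_rot: [-3.141, 0.0, 0.415]
ft_force: [-0.2, 0.1, 0.3]
opening: 0.004
grip_force: 0.0
```

```bash
python3 -c "
from h import *
print(env.state()['eef_pos'],env.state()['qvel']); env.job_done()"
```

```text
[ 519.90041071 -172.02737949  272.24579185] [-0.00046603 -0.00264704 -0.00249608  0.0007253   0.00144205  0.00040291]
the job is handed in; nothing more can be done
```

I pointed at the large hoop, the cone and the tall stand in that order, holding each for over 2 s with the fingertips about 2 cm above, then lifted clear and handed the job in at about 18 s; no contact showed in the force readings.

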